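# Close and pin the glue press

### The job

Two wooden strips lie freshly glued in the open clamshell press. Swing the press lid down over them, then take the longer of the two locking pins from the rack, push it down through the lid's hole into the hole in the base, and press until its collar holds the lid fully shut against the spring bar. Finish while still gripping the pin by its handle and pressing it down; leave the shorter pin in the rack and do not knock over the jug or the glue bottle.

Things in the scene. Friction and masses are not known exactly. Their poses are not given: they have to be found in the camera images.
- press_base: lower half of the plywood clamshell press, fixed to the table: block 160 mm (x) by 150 mm (y) by 40 mm high, origin at the centre of its underside on the table, z up. The hinge runs along its +y edge, the pin hole lies near its -y edge. A sprung aluminium bar (100 mm along x, 12 mm wide, at y = -18 mm) stands 6.5 mm proud of its top and lifts the closed lid.
- base_hole (a point): centre of the mouth of the upright pin hole in the top of the press base, at (0, -50, 40) mm in the frame of press_base; 15 mm diameter, goes right through the 40 mm block to the table.
- hinge (a point): middle of the hinge line, at (0, 75, 40) mm in the frame of press_base; the line runs along the base's x axis; fixed.
- press_lid (a joint): angle of the lid, a plywood plate 160x150x18 mm, 0.25 kg: 0 = shut, flat on the base; 1.57 = upright; 2.0 = open stop, leaning to the base's +y. A stiff hinge holds it where left above about 1.1; lower, it sinks by its own weight and rests on the spring bar at about 0.07 (hole 9 mm high). From there about 6 N at the hole shuts it; let go, it springs back to 0.05-0.07.
- lid_hole (a point): centre of the 17 mm through hole at the lid's outer (upper, when shut) face; 125 mm from the hinge line, 25 mm from the lid's free edge, in the middle of its 160 mm width. Moves with the lid; shut, it is right above base_hole at height 58 mm.
- pin_long: the longer locking pin, upright in the rack: steel shank 12 mm diameter, 52 mm long, foot tapered to 7 mm; then a steel collar 32 mm diameter, 6 mm thick; then a round wooden handle 24 mm diameter, 44 mm tall. Origin at the centre of the foot, z up. 60 to 130 g. In the rack its foot is 10 mm above the table, its collar 18 mm above the rack. Home in the shut press, its foot is 6 mm above the table.
- pin_long_tip (a point): centre of the foot end of the longer pin (its origin).
- pin_short: the shorter pin, same look but shank only 26 mm (overall 76 mm); its collar rests on the rack. Origin at the centre of its foot. To be left there.
- pin_rack: fixed wooden rack 140 mm (x) by 50 mm (y) by 44 mm high, origin at the centre of its underside; two holes, 14 mm diameter and 34 mm deep, at x = -40 and +40 mm, one pin in each (which is where varies).
- jug: clear glass jug, 92 mm diameter, 200 mm tall, standing; origin at the centre of its underside. Not to be knocked over.
- glue: yellow plastic glue bottle, 48 mm diameter, 130 mm tall, standing; origin at the centre of its underside. Not to be knocked over.
Mind the look-alikes: they are no part of the job. Leave any orange look-alike of the pin_short alone.

How it is judged:
By the outcome, as a careful person would: the job done as asked, in the order asked, and still so for the second after the job is handed in, while the arm keeps its last pose, push and grip.
It also fails if it takes over 58 s, if anything falls off the work surface, if the arm or the gripper's body presses on something with over 40 N, if the wrist force passes 120 N, or if a joint passes its speed limit or range.

### The arm

A 6-joint arm with a two-finger parallel gripper is mounted at the origin on the work surface. World frame = base frame: x ahead of the robot, y to its left, z up, the work surface at z = 0. Lengths are in m, angles in degrees, forces in N, time in s.
With the tool pointing down it reaches from about 0.35 to 0.875 m from the base axis. Payload 4.2 kg.
Tool frame: the origin (TCP) lies midway between the tips of the shut fingers; the grasp point (between the pads) lies 19 mm behind it; z points along the fingers, y is the line along which they close (so a half turn about z gives the same grasp; the last joint's range is limited). The gripper opens to 87 mm and grips with 3 to 60 N. Pads are 19 mm wide; open, the fingers measure 117 mm over their backs; the gripper's body (75 mm by 190 mm) begins 51 mm behind the grasp point.
Start: joints at [-51.704, 22.042, 0.453, 0, -68.411, -14.817], TCP at [0.249, -0.573, 0.223] pointing down, gripper open.
Joint ranges: [-179.83, 179.83], [-69.29, 118.12], [-61.27, 80.66], [-181.25, 117.63], [-171.15, -9.14], [-177.46, 177.46]. Speed limits (degrees/s): [159.86, 159.86, 180, 180, 180, 180].

### API

Orientations are given as a 3x3 rotation matrix whose columns are the frame's x, y, z axes.
In Python, from station import r, cams gives the robot as it stands.
- The arm moves only by the tool play_rows, never from a script. Its argument "commands" is text: rows parted by semicolons, each of 6 numbers parted by spaces: the shift along the world's x, y, z normalised to -1 to 1, where 1 is 30 mm, then the turn, a rotation vector about the world's x, y, z normalised to -1 to 1, where 1 is 0.15 rad. A call has 1 to 20 rows; each row shifts and turns the commanded pose from where the row before left it; what a row does not reach is not made up. A row lasts 1/10 s, in which the tool goes at most 50 mm and 8.59 degrees, less where a joint would pass 70% of its speed; a pose out of reach is approached as far as the arm can. A call with a number of a shift or a turn outside -1 to 1 is refused whole. A call with a gripper value outside its range is refused whole. "grip" is the finger opening in mm, from 0 to 87, set as the call begins (left out, the last holds). The fingers move at their own pace and stop on an object; the grip force is fixed at half the most. Time passes only in rows, so rows that do not move let the fingers close. It gives the time, the measured TCP pose, the force, the opening and the grip force at its end, in the units of the state.
- r.sense(): the state, without advancing time (a new reading comes with each control period).
- cams.capture(name): name is "scene" or "top"; returns (picture, depth): 400x640x3 uint8, blue, green, red; 400x640 float32, m along the optical axis (not along the pixel's ray), 0 where there is no reading.
- cams.camera_info(name): a dict with "mtx" (3x3 intrinsics, pixels), "R" (3x3) and "t" (3): a world point X has camera coordinates R X + t. Camera axes: x right, y down, z forward; pixel columns grow to the right and rows downward; lengths in m; the calibration is good to about 2 mm. A picture is of the moment at which its call begins. camera_info takes no time and is no camera call.
- r.finish_job(): hands the job in; it is judged then, once.
The state is a dict: "time_s": time; "joints": joint angles; "joint_velocities": joint speeds; "effort": joint torques, N m; "tcp_pos": TCP position; "ee_rot": TCP orientation; "wrist_force": force on the tool from outside, world axes, zero at the start; "moment": the same for the moment, N m; "gripper_width": opening from 0.0 (shut) to 1.0 (fully open); "gripper_force": force on a finger pad.
Only numpy, scipy, OpenCV 4.12 (cv2) and the standard library are available. Lean on these libraries where they do the work, as an engineer would, in place of code of your own. Each camera call takes 0.05 s, during which the arm holds its last target. There are 200 camera calls.

## Working session

There is one attempt and no reset: what is moved stays moved. The work goes in short steps, Python scripts to look and compute and a tool call to move; the robot and the scene stay as the last step left them, time stands still between calls to the robot, and variables do not carry over. Pictures are saved under pics/ and viewed, at most 10 in all, crops included, and the job is handed in when it is done.

Besides the shell and the picture viewer there is one more tool, called after ">>>" as name(argument=value, ...) on one line, values as JSON. play_rows: Moves the arm, as the interface text tells. Scaled input: -1 to 1 covers 30 mm each way for a shift and 0.15 rad each way for a turn. Its arguments: {"type":"object","properties":{"commands":{"type":"string"},"grip":{"type":"number"}},"required":["commands"]}

```bash
mkdir -p pics; ls; python3 - <<'E'
from station import r,cams
import cv2,numpy as np
for n in("scene","top"):
    im,d=cams.capture(n); cv2.imwrite(f"pics/{n}0.png",im); np.save(f"pics/{n}0.npy",d)
    i=cams.camera_info(n); print(n,i["mtx"].round(1).tolist(),"pos",(-i["R"].T@i["t"]).round(3),i["R"].round(3).tolist(),(d>0).mean())
s=r.sense(); print(s["time_s"],s["tcp_pos"],s["ee_rot"])
E
```

```text
pics
scene [[382.7, 0.0, 315.2], [0.0, 382.7, 197.2], [0.0, 0.0, 1.0]] pos [ 1.068 -0.654  0.686] [[0.861, 0.509, -0.018], [0.287, -0.515, -0.808], [-0.421, 0.69, -0.589]] 0.99598828125
top [[473.4, 0.0, 322.8], [0.0, 473.4, 209.1], [0.0, 0.0, 1.0]] pos [0.515 0.059 1.288] [[-0.011, -1.0, -0.028], [-0.996, 0.013, -0.089], [0.089, 0.027, -0.996]] 0.9961328125
0.1 [ 0.2488002  -0.57276558  0.22157877] [[-9.17272771e-01 -3.98258638e-01 -8.49404269e-04]
 [-3.98259533e-01  9.17271142e-01  1.73100965e-03]
 [ 8.97444785e-05  1.92609137e-03 -9.99998141e-01]]
```

View pics/scene0.png

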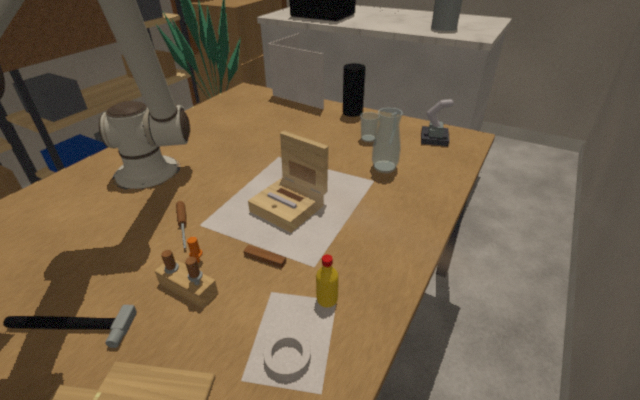

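View pics/top0.png

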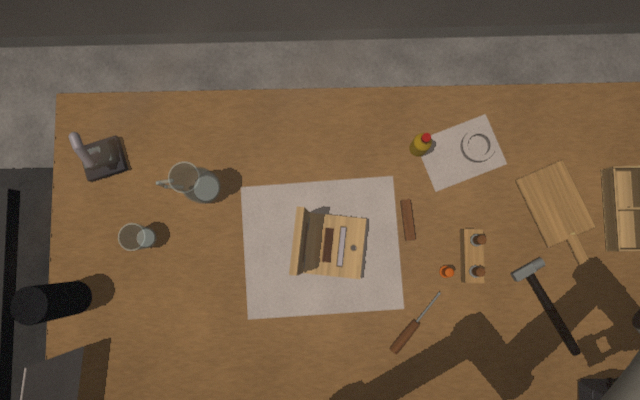

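Scene view: press at (285,200), lid open at (303,165), rack at (186,282). Candidates for the pin are the brown handles at (170,260) and (194,268), plus the orange look-alike at (194,247). In the top view these are at (480,239), (479,271) and (447,271). I'll take close crops and depth measurements.

```bash
cat > h.py <<'E'
import numpy as np,cv2
from station import r,cams
def pts(n,d):
    i=cams.camera_info(n);K=i["mtx"];v,u=np.mgrid[:400,:640]
    c=np.stack([(u-K[0,2])/K[0,0]*d,(v-K[1,2])/K[1,1]*d,d],-1)
    P=(c-np.ravel(i["t"]))@i["R"]; P[d<=0]=np.nan; return P
def proj(n,X):
    i=cams.camera_info(n);c=i["mtx"]@(i["R"]@np.array(X)+np.ravel(i["t"]));return c[:2]/c[2]
def ray(n,u,v,z):
    i=cams.camera_info(n);o=-i["R"].T@np.ravel(i["t"]);w=i["R"].T@np.linalg.solve(i["mtx"],[u,v,1.]);return o+w*(z-o[2])/w[2]
E
python3 - <<'E'
from h import *
a=cv2.imread("pics/scene0.png");b=cv2.imread("pics/top0.png")
c1=cv2.resize(a[225:310,140:230],(400,378),interpolation=3);c2=cv2.resize(b[220:290,430:500],(378,378),interpolation=3)
c3=cv2.resize(b[195:290,280:380],(400,380),interpolation=3)
out=np.hstack([c1[:378],c2]);cv2.imwrite("pics/c1.png",out);cv2.imwrite("pics/c3.png",c3)
P=pts("top",np.load("pics/top0.npy"));Q=pts("scene",np.load("pics/scene0.npy"))
def rect(P,box,z0,z1,nm):
    x0,x1,y0,y1=box;m=(P[...,2]>z0)&(P[...,2]<z1)&(P[...,0]>x0)&(P[...,0]<x1)&(P[...,1]>y0)&(P[...,1]<y1)
    p=P[m]; 
    if len(p)<5: print(nm,len(p));return
    print(nm,len(p),p.mean(0).round(4),p.min(0).round(3),p.max(0).round(3),cv2.minAreaRect((p[:,:2]*1000).astype(np.float32)))
for n,(u,v) in dict(p1=(480,239),p2=(479,271),rack=(474,256),org=(447,271),press=(360,225),lid=(298,240),tab=(430,290),glue=(426,138)).items(): print(n,P[v,u].round(4))
x,y=P[256,474][:2]
for PP,t in((P,"top"),(Q,"scene")):
  rect(PP,(x-.1,x+.1,y-.05,y+.05),.037,.050,"rack "+t)
  for v,u in((239,480),(271,479)):
    a=P[v,u]; rect(PP,(a[0]-.03,a[0]+.03,a[1]-.03,a[1]+.03),.085,.15,"pin "+t)
  a=P[225,360]; rect(PP,(a[0]-.2,a[0]+.1,a[1]-.08,a[1]+.2),.033,.043,"base "+t)
  rect(PP,(a[0]-.2,a[0]+.1,a[1]-.08,a[1]+.25),.07,.3,"lid "+t)
E
```

```text
p1 [ 0.5415 -0.2954  0.1091]
p2 [ 0.4626 -0.2942  0.0944]
rack [ 0.4991 -0.2987  0.0409]
org [ 0.4626 -0.2195  0.0764]
press [ 0.5837 -0.0045  0.0362]
lid [0.5424 0.1478 0.1875]
tab [ 0.4094 -0.1898  0.0016]
glue [ 0.7925 -0.1669  0.1285]
rack top 818 [ 0.4987 -0.2942  0.0433] [ 0.429 -0.324  0.037] [ 0.57 -0.27  0.05] ((499.4709777832031, -296.7209777832031), (52.82456588745117, 139.75384521484375), 89.15172576904297)
pin top 97 [ 0.5394 -0.2949  0.107 ] [ 0.529 -0.308  0.085] [ 0.551 -0.286  0.117] ((539.523681640625, -296.6220703125), (22.325260162353516, 21.969133377075195), 49.07402420043945)
pin top 78 [ 0.4601 -0.2957  0.0931] [ 0.45  -0.307  0.088] [ 0.47  -0.285  0.1  ] ((460.08172607421875, -296.0897216796875), (19.930959701538086, 21.59142303466797), 0.15534020960330963)
base top 2910 [0.5297 0.0656 0.0394] [ 0.442 -0.018  0.033] [0.617 0.147 0.043] ((529.962646484375, 64.69647216796875), (150.31825256347656, 160.23524475097656), 83.25386810302734)
lid top 877 [0.5395 0.1483 0.1667] [0.46  0.131 0.071] [0.619 0.169 0.195] ((540.3402099609375, 150.20956420898438), (23.03550
[... 282 characters left out ...]
0.531 -0.314  0.085] [ 0.556 -0.291  0.113] ((543.8441162109375, -302.3993225097656), (24.184040069580078, 22.973752975463867), 5.522883892059326)
pin scene 84 [ 0.4663 -0.302   0.0913] [ 0.452 -0.313  0.085] [ 0.475 -0.29   0.095] ((464.86578369140625, -299.7851257324219), (21.419878005981445, 23.75371551513672), 27.629196166992188)
base scene 1773 [0.5388 0.0582 0.0385] [ 0.444 -0.025  0.033] [0.623 0.146 0.043] ((534.2882080078125, 68.22073364257812), (168.04330444335938, 163.35963439941406), 83.33338165283203)
lid scene 1878 [0.5511 0.1394 0.1359] [0.462 0.125 0.07 ] [0.626 0.167 0.192] ((543.6117553710938, 146.17782592773438), (26.783302307128906, 163.65760803222656), 83.05281066894531)
```

View pics/c1.png

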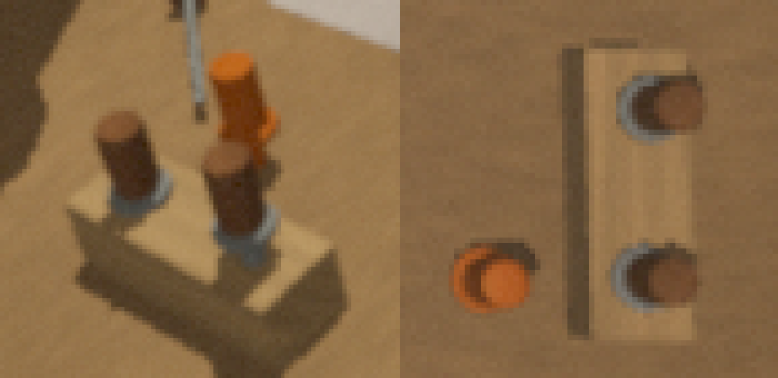

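View pics/c3.png

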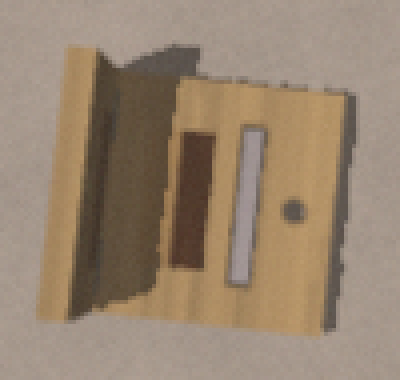

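The right crop shows the +x pin at scene (194,268) standing with shank visible under its collar and its top at about 112 mm. That is the long pin. The left pin's top is at 94 mm, so it is the short one, and the orange one is the look-alike. Press: centre ≈ (0.531,0.066), yaw ≈ -6.8°, with the lid about upright. I'll move behind the lid with the fingers shut.

>>> play_rows(commands="0.37 0.97 0.8 0 0 -0.9;0.37 0.97 0.8 0 0 -0.9;0.37 0.97 0.8 0 0 -0.9;0.37 0.97 0.8 0 0 0;0.37 0.97 0 0 0 0;0.37 0.97 0 0 0 0;0.37 0.97 0 0 0 0;0.37 0.97 0 0 0 0;0.37 0.97 0 0 0 0;0.37 0.97 0 0 0 0;0.37 0.97 0 0 0 0;0.37 0.97 0 0 0 0;0.37 0.97 0 0 0 0;0.37 0.97 0 0 0 0;0.37 0.97 0 0 0 0;0.37 0.97 0 0 0 0;0.37 0.97 0 0 0 0;0.37 0.97 0 0 0 0;0.37 0.97 0 0 0 0;0.37 0.97 0 0 0 0", grip=0)

```text
time_s: 2.1
tcp_pos: [0.471, 0.01, 0.3182]
ee_rot: [[-1.0, -0.005, -0.001], [-0.005, 1.0, 0.0], [0.001, 0.0, -1.0]]
wrist_force: [0.3, 0.4, -0.1]
gripper_width: 0.002
gripper_force: 0.0
```

>>> play_rows(commands="0.37 0.97 0 0 0 0;0.37 0.97 0 0 0 0;0.37 0.97 0 0 0 0;0.37 0.97 0 0 0 0;0.37 0.97 0 0 0 0;0.37 0.97 0 0 0 0;0.37 0.97 0 0 0 0;0 0 0 0 0 0;0 0 0 0 0 0")

```text
time_s: 3.0
tcp_pos: [0.5484, 0.2128, 0.3175]
ee_rot: [[-1.0, -0.006, -0.002], [-0.006, 1.0, -0.001], [0.002, -0.001, -1.0]]
wrist_force: [-0.6, -0.8, -0.3]
gripper_width: 0.009
gripper_force: 0.0
```

>>> play_rows(commands="0 0 -0.93 0 0 0;0 0 -0.93 0 0 0;0 0 -0.93 0 0 0;0 0 -0.93 0 0 0;0 0 -0.93 0 0 0;0 0 -0.93 0 0 0;0 -0.5 0 0 0 0;0 -0.5 0 0 0 0;0 -0.5 0 0 0 0;0 -0.5 0 0 0 0;0 -0.5 0 0 0 0")

```text
time_s: 4.1
tcp_pos: [0.5491, 0.1362, 0.1525]
ee_rot: [[-1.0, -0.004, 0.002], [-0.004, 1.0, 0.001], [-0.002, 0.001, -1.0]]
wrist_force: [0.2, 1.5, 0.1]
gripper_width: 0.006
gripper_force: 0.5
```

>>> play_rows(commands="0 -0.4 0 0 0 0;0 -0.4 0 0 0 0;0 -0.4 0 0 0 0;0 -0.4 0 0 0 0;0 -0.4 0 0 0 0;0 -0.4 0 0 0 0")

```text
time_s: 4.7
tcp_pos: [0.5487, 0.0644, 0.1511]
ee_rot: [[-1.0, -0.005, -0.0], [-0.005, 1.0, -0.0], [0.0, -0.0, -1.0]]
wrist_force: [-0.5, -0.4, -0.1]
gripper_width: 0.004
gripper_force: 0.0
```

>>> play_rows(commands="0 -0.93 0.5 0 0 0;0 -0.93 0.5 0 0 0;0 -0.93 0.5 0 0 0;0 -0.93 0.2 0 0 0;0 -0.93 0 0 0 0;0 -0.93 0 0 0 0;0 -0.93 0 0 0 0;0 -0.93 0 0 0 0;0 -0.93 0 0 0 0;0 -0.93 0 0 0 0;0 -0.93 0 0 0 0;0 -0.93 0 0 0 0;-0.2 -0.93 0 0 0 0;0 0 0 0 0 0;0 0 0 0 0 0", grip=70)

```text
time_s: 6.2
tcp_pos: [0.5421, -0.298, 0.2017]
ee_rot: [[-1.0, -0.003, -0.001], [-0.003, 1.0, 0.0], [0.001, 0.0, -1.0]]
wrist_force: [-0.4, -0.5, -0.8]
gripper_width: 0.805
gripper_force: 0.0
```

```bash
python3 - <<'E'
from h import *
ims=[]
for n in("scene","top"):
    im,d=cams.capture(n); cv2.imwrite(f"pics/{n}1.png",im); np.save(f"pics/{n}1.npy",d)
    P=pts(n,d); m=(P[...,2]>.052)&(P[...,2]<.078)&(abs(P[...,0]-.53)<.12)&(abs(P[...,1]-.06)<.12)
    p=P[m];print(n,m.sum(),cv2.minAreaRect((p[:,:2]*1000).astype(np.float32)),np.polyfit(p[:,1],p[:,2],1))
    u,v=proj(n,[.524,.015,.06]).astype(int); print(u,v)
    ims.append(cv2.resize(im[v-50:v+50,u-50:u+50],(390,390),interpolation=3))
cv2.imwrite("pics/l1.png",np.hstack(ims)); print(r.sense()["tcp_pos"])
E
```

```text
scene 1880 ((533.8828125, 61.39994812011719), (155.28665161132812, 163.3599395751953), 83.03874969482422) [-0.0395644   0.06333158]
273 198
top 3564 ((530.1370849609375, 65.56341552734375), (150.86485290527344, 160.11044311523438), 83.19334411621094) [-0.06266151  0.06695296]
353 247
[ 0.54263553 -0.29684164  0.20208422]
```

View pics/l1.png

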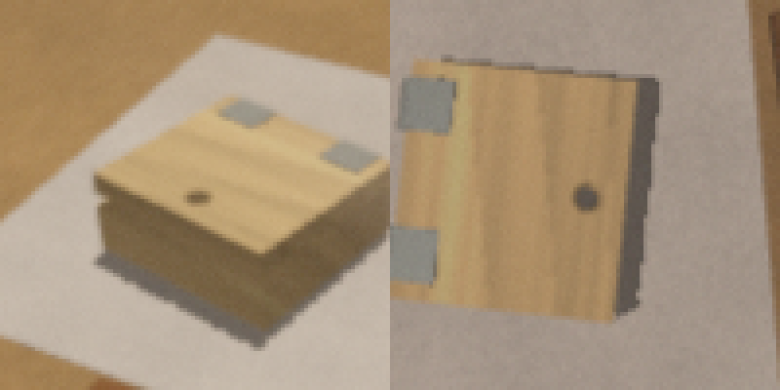

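View pics/scene1.png

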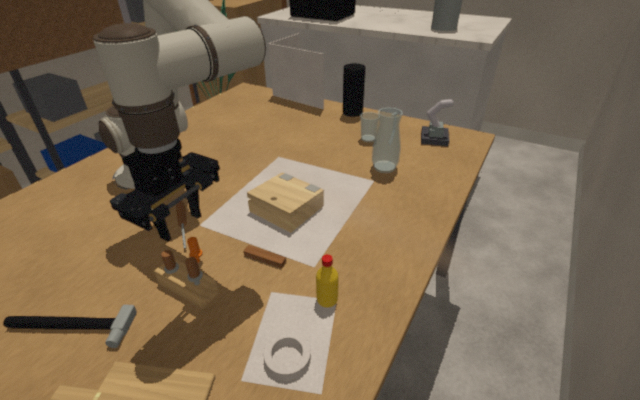

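The lid is now down, resting on the spring bar, with its hole at scene ≈ (273.8,198.5) and top ≈ (353.3,247.8). The jug and glue are standing. Next I descend on the long pin.

>>> play_rows(commands="0 -0.1 -0.87 0 0 0;0 0 -0.87 0 0 0;0 0 -0.87 0 0 0;0 0 -0.87 0 0 0;0 0 -0.87 0 0 0;0 0 0 0 0 0;0 0 0 0 0 0")

```text
time_s: 7.0
tcp_pos: [0.5433, -0.2997, 0.0721]
ee_rot: [[-1.0, -0.007, -0.0], [-0.007, 1.0, -0.001], [0.0, -0.001, -1.0]]
wrist_force: [-0.6, -0.7, 0.5]
gripper_width: 0.807
gripper_force: 0.0
```

>>> play_rows(commands="0 0 0 0 0 0;0 0 0 0 0 0;0 0 0 0 0 0;0 0 0 0 0 0;0 0 0 0 0 0;0 0 0 0 0 0;0 0 0 0 0 0", grip=0)

```text
time_s: 7.7
tcp_pos: [0.5427, -0.3002, 0.0716]
ee_rot: [[-1.0, -0.005, -0.0], [-0.005, 1.0, 0.0], [0.0, 0.0, -1.0]]
wrist_force: [0.4, -1.2, -0.4]
gripper_width: 0.267
gripper_force: 30.0
```

```bash
python3 - <<'E'
from h import *
s=ray("scene",273.8,198.5,.067);t=ray("top",353.3,247.8,.067);print("lid hole",s,t,(s+t)/2)
for n in("scene","top"):
    b=cv2.imread(f"pics/{n}0.png");hh=cv2.cvtColor(b,cv2.COLOR_BGR2HSV)
    P=pts(n,np.load(f"pics/{n}0.npy"))
    m=(P[...,2]>.106)&(abs(P[...,0]-.541)<.03)&(abs(P[...,1]+.299)<.03)&(P[...,2]<.125)
    v,u=np.nonzero(m);print(n,m.sum(),u.mean(),v.mean(),"pin top",ray(n,u.mean(),v.mean(),.112))
q=r.sense();print(q["tcp_pos"],q["wrist_force"],q["moment"])
E
```

```text
lid hole [0.53029877 0.00996688 0.067     ] [0.52365876 0.01532016 0.067     ] [0.52697877 0.01264352 0.067     ]
scene 78 190.78205128205127 261.0 pin top [ 0.54645656 -0.30356106  0.112     ]
top 71 480.943661971831 239.7887323943662 pin top [ 0.53947937 -0.29673712  0.112     ]
[ 0.54266958 -0.30024306  0.07163668] [ 0.40255988 -1.23063096 -0.41783485] [-0.03586283 -0.02182289  0.05959151]
```

Both cameras agree on the pin-to-hole shift, about (-16, +312) mm. Now I lift and carry the pin.

>>> play_rows(commands="0 0 0.5 0 0 0;0 0 0.8 0 0 0;0 0 1 0 0 0;0 0 1 0 0 0;0 0 0 0 0 0;-0.053 0.944 0 0 0 0;-0.053 0.944 0 0 0 0;-0.053 0.944 0 0 0 0;-0.053 0.944 0 0 0 0;-0.053 0.944 0 0 0 0;-0.053 0.944 0 0 0 0;-0.053 0.944 0 0 0 0;-0.053 0.944 0 0 0 0;-0.053 0.944 0 0 0 0;-0.053 0.944 0 0 0 0;-0.003 0.944 0 0 0 0;0 0 -0.4 0 0 0;0 0 0 0 0 0;0 0 0 0 0 0")

```text
time_s: 9.6
tcp_pos: [0.526, 0.0105, 0.1577]
ee_rot: [[-1.0, -0.004, -0.002], [-0.004, 1.0, -0.001], [0.002, -0.001, -1.0]]
wrist_force: [-0.5, 0.1, -1.9]
gripper_width: 0.263
gripper_force: 30.0
```

```bash
python3 - <<'E'
from h import *
ims=[];q=r.sense();p=q["tcp_pos"];print(p)
for n in("scene","top"):
    im,d=cams.capture(n); cv2.imwrite(f"pics/{n}2.png",im)
    u,v=proj(n,[.527,.013,.08]).astype(int)
    print(n,proj(n,[*p[:2],p[2]-.0616]),(u,v)); ims.append(cv2.resize(im[v-40:v+40,u-40:u+40],(390,390),interpolation=3))
cv2.imwrite("pics/l2.png",np.hstack(ims))
E
```

```text
[0.52603563 0.01053798 0.15765706]
scene [271.75378768 189.27130006] (np.int64(273), np.int64(193))
top [355.6091641  246.74370226] (np.int64(354), np.int64(246))
```

View pics/l2.png

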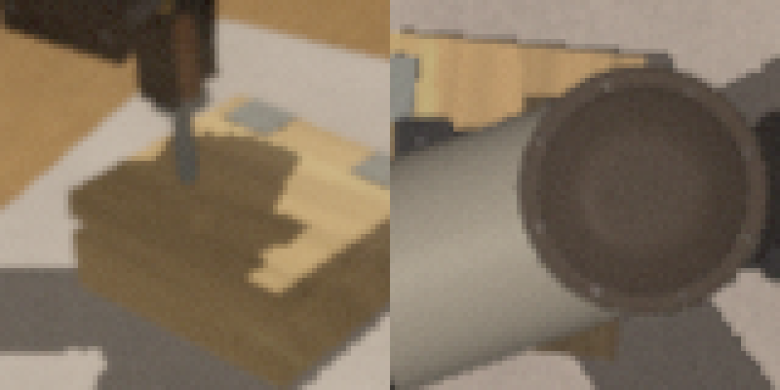

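>>> play_rows(commands="0 0 -0.35 0 0 0;0 0 -0.3 0 0 0;0 0 0 0 0 0;0 0 0 0 0 0")

```text
time_s: 10.1
tcp_pos: [0.5266, 0.011, 0.1387]
ee_rot: [[-1.0, -0.005, -0.001], [-0.005, 1.0, -0.001], [0.001, -0.001, -1.0]]
wrist_force: [0.5, -0.2, -0.3]
gripper_width: 0.269
gripper_force: 30.0
```

```bash
python3 - <<'E'
from h import *
q=r.sense();p=q["tcp_pos"];print(p)
print(ray("scene",271.7,189.7,.096))
im,d=cams.capture("scene"); cv2.imwrite("pics/scene3.png",im)
c=im[175:215,250:300];c=np.clip(c.astype(float)*2.2,0,255).astype(np.uint8)
print(proj("scene",[*p[:2],p[2]-.0616]))
old=cv2.imread("pics/scene1.png")[175:215,250:300]
cv2.imwrite("pics/l3.png",np.vstack([cv2.resize(x,(700,290),interpolation=cv2.INTER_LINEAR) for x in(c,old)])[:,:700])
E
```

```text
[0.52656622 0.01102502 0.13865937]
[0.52704643 0.00888273 0.096     ]
[272.60958572 194.93841309]
```

View pics/l3.png

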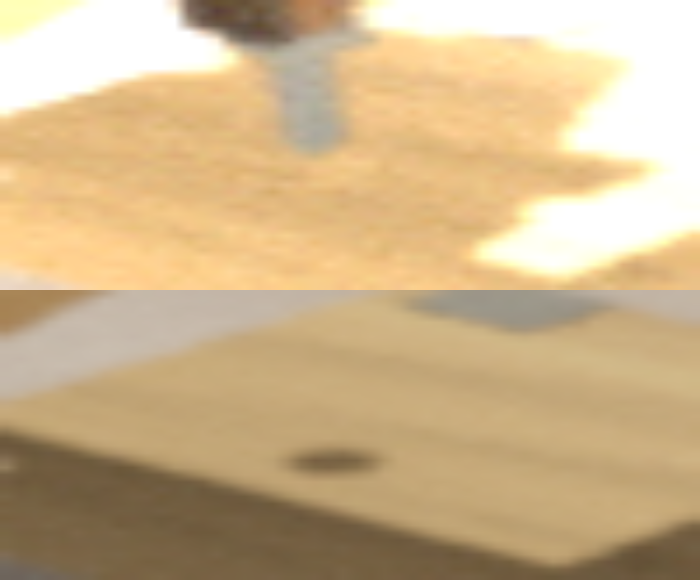

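>>> play_rows(commands="0.04 0 0 0 0 0;0 0 -0.2 0 0 0;0 0 -0.2 0 0 0;0 0 -0.2 0 0 0;0 0 -0.2 0 0 0;0 0 0 0 0 0")

```text
time_s: 10.75
tcp_pos: [0.5274, 0.0114, 0.114]
ee_rot: [[-1.0, -0.005, -0.002], [-0.005, 1.0, -0.0], [0.002, -0.0, -1.0]]
wrist_force: [0.1, 1.3, -1.7]
gripper_width: 0.267
gripper_force: 30.0
```

The foot is in the lid hole with no resistance. Continuing down.

>>> play_rows(commands="0 0 -0.15 0 0 0;0 0 -0.15 0 0 0;0 0 -0.15 0 0 0;0 0 0 0 0 0")

```text
time_s: 11.15
tcp_pos: [0.5277, 0.0114, 0.1009]
ee_rot: [[-1.0, -0.005, -0.001], [-0.005, 1.0, 0.0], [0.001, 0.0, -1.0]]
wrist_force: [-0.1, 2.8, -1.9]
gripper_width: 0.267
gripper_force: 30.0
```

>>> play_rows(commands="0 0.04 0 0 0 0;0 0 -0.1 0 0 0;0 0 -0.1 0 0 0;0 0 -0.1 0 0 0;0 0 0 0 0 0")

```text
time_s: 11.65
tcp_pos: [0.5275, 0.0123, 0.0921]
ee_rot: [[-1.0, -0.005, -0.001], [-0.005, 1.0, -0.0], [0.001, -0.0, -1.0]]
wrist_force: [-0.6, -0.7, -0.9]
gripper_width: 0.266
gripper_force: 30.0
```

The foot is in the base hole and moving freely. Next I press down to the collar and shut the lid.

>>> play_rows(commands="0 0 -0.15 0 0 0;0 0 -0.15 0 0 0;0 0 -0.15 0 0 0;0 0 -0.15 0 0 0;0 0 0 0 0 0")

```text
time_s: 12.15
tcp_pos: [0.5278, 0.0123, 0.0741]
ee_rot: [[-1.0, -0.005, -0.001], [-0.005, 1.0, -0.0], [0.001, -0.0, -1.0]]
wrist_force: [0.1, -0.6, 0.2]
gripper_width: 0.265
gripper_force: 30.0
```

>>> play_rows(commands="0 0 -0.1 0 0 0;0 0 -0.1 0 0 0;0 0 0 0 0 0")

```text
time_s: 12.45
tcp_pos: [0.5281, 0.0123, 0.0687]
ee_rot: [[-1.0, -0.005, 0.0], [-0.005, 1.0, -0.0], [-0.0, -0.0, -1.0]]
wrist_force: [-0.7, -1.9, 2.1]
gripper_width: 0.269
gripper_force: 30.0
```

>>> play_rows(commands="0 0 -0.06 0 0 0;0 0 0 0 0 0;0 0 0 0 0 0")

```text
time_s: 12.75
tcp_pos: [0.5281, 0.0122, 0.0676]
ee_rot: [[-1.0, -0.005, 0.001], [-0.005, 1.0, -0.0], [-0.001, -0.0, -1.0]]
wrist_force: [-0.9, -2.5, 5.7]
gripper_width: 0.266
gripper_force: 30.0
```

>>> play_rows(commands="0 0 -0.05 0 0 0;0 0 0 0 0 0;0 0 0 0 0 0")

```text
time_s: 13.05
tcp_pos: [0.5282, 0.0121, 0.0674]
ee_rot: [[-1.0, -0.005, 0.001], [-0.005, 1.0, -0.001], [-0.001, -0.001, -1.0]]
wrist_force: [-5.3, -1.7, 13.7]
gripper_width: 0.27
gripper_force: 30.0
```

>>> play_rows(commands="0 0 -0.03 0 0 0;0 0 0 0 0 0;0 0 0 0 0 0;0 0 0 0 0 0")

```text
time_s: 13.45
tcp_pos: [0.5282, 0.0122, 0.0673]
ee_rot: [[-1.0, -0.006, 0.001], [-0.006, 1.0, -0.001], [-0.001, -0.001, -1.0]]
wrist_force: [-6.4, -2.9, 18.9]
gripper_width: 0.27
gripper_force: 30.0
```

```bash
python3 - <<'E'
from h import *
im,d=cams.capture("scene"); cv2.imwrite("pics/scene4.png",im)
for nm,D in(("before",np.load("pics/scene1.npy")),("now",d)):
    P=pts("scene",D);q=(P-[.531,.066,0]);yb=q[...,0]*.1175+q[...,1]*.993;xb=q[...,0]*.993-q[...,1]*.1175
    for lo,hi in((-72,-40),(-35,0),(10,50)):
        m=(yb*1e3>lo)&(yb*1e3<hi)&(xb>.03)&(xb<.075)&(abs(P[...,2]-.06)<.02);print(nm,lo,m.sum(),np.median(P[m][:,2]).round(4) if m.any() else 0)
c=im[110:240,200:360];cv2.imwrite("pics/l4.png",cv2.resize(c,(640,520),interpolation=3))
s=r.sense();print(s["tcp_pos"],s["wrist_force"],s["time_s"])
E
```

```text
before -72 108 0.0649
before -35 112 0.0626
before 10 117 0.0596
now -72 122 0.0567
now -35 121 0.0565
now 10 131 0.0566
[0.52824748 0.01214    0.06732703] [-6.80382974 -2.21799342 18.86529753] 13.5
```

View pics/l4.png

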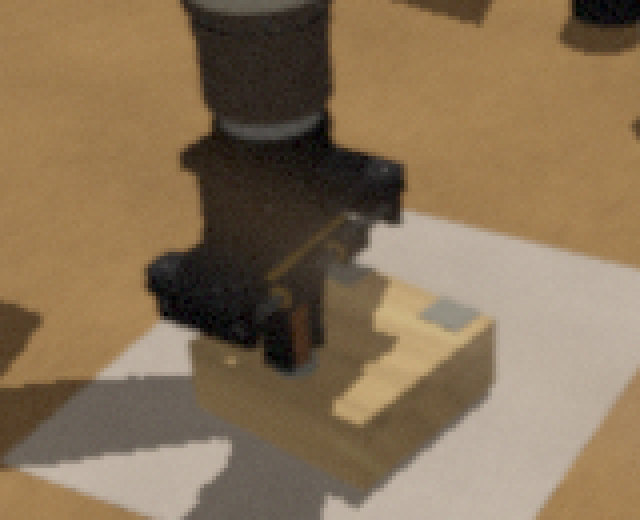

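The crop shows the lid flat on the base: depth is level at 56.6 mm, where it was tilted before. The collar is seated at (295,365) in the crop, and the gripper is holding the handle and pressing with 19 N.

```bash
python3 -c "
from station import r
print(r.finish_job())"
```

```text
the job is handed in; nothing more can be done
None
```

The press lid is fully shut and pinned with the long pin. I handed the job in at about 13.5 s with the gripper still holding the handle and pressing with about 19 N, and I left the short pin, jug and glue bottle alone.

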